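Mesh the beater with the mixer socket and hold it down

ROBOT

A 6-joint arm with a two-finger parallel gripper is mounted at the origin on the work surface. World frame = base frame: x ahead of the robot, y to its left, z up, the work surface at z = 0. Lengths are in mm, angles in rad, forces in N, time in s.
With the tool pointing down it reaches from about 350 to 775 mm from the base axis. Payload 7.3 kg.
Tool frame: the origin (TCP) lies between the finger pads; the fingertips stand tcp_to_tips ahead of it and the grasp point (between the pads) lies 5 mm behind it (tcp_to_tips is the distance from the TCP to the fingertips, in mm); z points along the fingers, x is the direction in which the jaws open and shut, and the axes are right-handed (so a half turn about z gives the same grasp; the last joint's range is limited). The gripper opens to 92 mm and grips with 3 to 60 N. Pads are 19 mm wide; open, the fingers measure 130 mm over their backs; the gripper's body (75 mm by 190 mm) begins 47 mm behind the grasp point.
Start: joints at [-1.267, 0.342, 1.524, -0, 1.275, -0.146], TCP at [228.287, -472.792, 203.641] pointing down, gripper open.
Joint ranges: [-2.53, 2.53], [-0.77, 2.02], [0.04, 2.7], [-1, 4.14], [0.28, 2.66], [-3.11, 3.11]. Speed limits (rad/s): [2.57, 2.57, 3.14, 3.14, 3.14, 3.14].

INTERFACE

Orientations are given as [roll, pitch, yaw] about the fixed x, y, z axes, in that order (R = Rz(yaw) Ry(pitch) Rx(roll)).
In Python, from plant import * gives the robot as it stands.
- The arm moves only by the tool drive_tool, never from a script. Its argument "deltas" is a list of rows, each an object of numbers: "hand": the gripper's target within -1 to 1 (shut at 1, half-way at 0, fully open at -1); "tx", "ty", "tz": the shift along the tool's x, y, z each as a share of 4 cm, from -1 to 1; "wx", "wy", "wz": the turn, a rotation vector about the tool's x, y, z each as a share of 5 degrees, from -1 to 1. In form: [{"hand": .., "tx": .., "ty": .., "tz": .., "wx": .., "wy": .., "wz": ..}, ...]. A call has 1 to 20 rows; each row shifts and turns the commanded pose from where the row before left it, along the tool's axes as they then stand; what a row does not reach is not made up. A row lasts 1/12 s, in which the tool goes at most 41.7 mm and 7.16 degrees, less where a joint would pass 70% of its speed; a pose out of reach is approached as far as the arm can. A call with a number of a shift or a turn outside -1 to 1 is refused whole. A call with a gripper value outside its range is refused whole. The fingers move at their own pace and stop on an object; the grip force is fixed at half the most. Time passes only in rows, so rows that do not move let the fingers close. It gives the time, the measured TCP pose, the force and the opening at its end, in the units of the state.
- get_obs(): the state, without advancing time (a new reading comes with each control period).
- capture(name): name is "side" or "top"; returns the picture (480x640x3 uint8, red, green, blue); there is no depth.
- camera_model(name): a dict with "fx", "fy", "cx", "cy" (pixels), "rvec" (rotation vector, rad) and "tvec" (3), from world to camera coordinates, as OpenCV has them. Camera axes: x right, y down, z forward; pixel columns grow to the right and rows downward; lengths in mm; the calibration is good to about 2 mm. A picture is of the moment at which its call begins. camera_model takes no time and is no camera call.
- close_job(): hands the job in, once; it reports no verdict.
The state is a dict: "time": time; "joint_positions": joint angles; "dq": joint speeds; "tau": joint torques, N m; "tool_pos": TCP position; "tcp_rot": TCP orientation; "contact_force": force on the tool from outside, world axes, zero at the start; "moment": the same for the moment, N m; "grip_width": finger opening in mm.
Only numpy, scipy, OpenCV 4.12 (cv2) and the standard library are available. Lean on these libraries where they do the work, as an engineer would, in place of code of your own. Each camera call takes 0.05 s, during which the arm holds its last target.

TASK

Take the orange paddle beater out of its drying stand with a light grip (its hollow spine cracks if squeezed with more than 60 N), turn it until its cross-shaped splines mesh with the cross slot of the mixer base, and slide it fully home so that its grey flange sits flush on the socket. Finish still holding the beater and pressing it down against the spring, ready for someone to lock it; leave the bottle, pacifier case and mug undisturbed.

Things in the scene. Friction and masses are not known exactly. Their poses are not given: they have to be found in the camera images.
- beater: Loose paddle beater, 0.12 kg, upright in the stand at the start. Origin on its axis at the underside of its grey flange (disc, diameter 48, z 0 to 6); z up. Above the flange an orange flat spine, 12 thick along x, 26 wide along y, up to z 60, with thin side loops (6 thick) out to y +-29 from z 10 up. Below: cross-shaped steel splines and a pilot.
- grip (a point): Place to grip the beater: on its axis, 38 above its origin, in the spine; grip across the 12 mm (the beater's x). Axes as the beater's. Each finger may squeeze the spine with at most 60 N.
- pilot (a point): Lowest point of the beater, 27 below its origin: conical nose of a round pilot of diameter 7. Around it four splines form a cross along the beater's x and y, each 6 thick, reaching 16 from the axis, from the flange down to 22 below it, the last 3 wedge-shaped. Quarter turns fit equally well.
- stand: Fixed white drying stand: round foot of diameter 100, 6 high, with an upright round tube (outer diameter 56 to 60, inner about 42 to 46), rim 45 above the ledge. The beater's flange rests centred on the rim, splines hanging free inside, at any yaw. Origin: centre of the underside.
- mixer: Fixed mixer base: round white foot, diameter 136, with turquoise band and dial; on it a pale grey round socket head, diameter 72, flat top 85 above the ledge. In the top a black cross slot, arms along the mixer's x and y, 9 wide, 35 tip to tip, 30 deep. Origin: centre of the underside; z up. The beater goes in at any quarter turn until its flange lies on the head.
- mouth (a point): Centre of the cross slot at the level of the flat top of the socket head (85 above the mixer's origin); axes as the mixer's. The beater is home when its origin is at this point.
- plunger (a joint): Orange spring plunger (diameter 8) at the bottom of the cross slot: metres pushed down, 0 at rest, 0.009 to 0.010 when the beater is fully home (stop at 0.0125). The pilot meets it when the beater is 10 mm from home; it resists with 3 N at first and 8 N at home, enough to push the beater back up if it is let go.
- bottle: Loose clear bottle, diameter 58, 140 high. Origin: centre of the underside. Leave alone.
- case: Loose turquoise pacifier case, about 60 x 70 x 45 high. Origin: centre of the underside. Leave alone.
- mug: Loose squat white mug, diameter 86, 72 high, with a handle towards its y. Origin: centre of the underside. Leave alone.

How it is judged:
By the outcome, as a careful person would: the job done as asked, in the order asked, and still so for the second after the job is handed in, while the arm keeps its last pose, push and grip.
It also fails if it takes over 40 s, if anything falls off the work surface, if the arm or the gripper's body presses on something with over 40 N, if the wrist force passes 120 N, or if a joint passes its speed limit or range.

## Working session

There is one attempt and no reset: what is moved stays moved. The work goes in short steps, Python scripts to look and compute and a tool call to move; the robot and the scene stay as the last step left them, time stands still between calls to the robot, and variables do not carry over. Pictures are saved under pics/ and viewed, and the job is handed in when it is done.

Besides the shell and the picture viewer there is one more tool, called after "Request:" as name([rows], argument=value, ...), one row to a line, values as JSON. drive_tool: Moves the arm, as the interface text tells. Its arguments: {"type":"object","properties":{"deltas":{"type":"array","items":{"type":"object","properties":{"hand":{"type":"number"},"tx":{"type":"number"},"ty":{"type":"number"},"tz":{"type":"number"},"wx":{"type":"number"},"wy":{"type":"number"},"wz":{"type":"number"}}}}},"required":["deltas"]}

```bash
ls; mkdir -p pics
python3 - <<'E'
from plant import *
import cv2
for n in("side","top"):
    im=capture(n); cv2.imwrite(f"pics/{n}0.png",im[:,:,::-1]); print(camera_model(n))
print(get_obs())
E
```

```text
pics
{'fx': 543.3863759755612, 'fy': 543.3863759755612, 'cx': 327.1530864930365, 'cy': 246.8505810065656, 'rvec': array([ 2.29602082, -0.37598328,  0.18061882]), 'tvec': array([-585.6408104 ,  167.30404075,  815.13283767])}
{'fx': 544.3841961500925, 'fy': 544.3841961500925, 'cx': 317.97324380054, 'cy': 236.8085313131639, 'rvec': array([ 2.15747946, -2.10054603,  0.17317499]), 'tvec': array([-15.41884685, 628.27887223, 914.97272819])}
{'time': 0.1, 'joint_positions': array([-1.26696407e+00,  3.42662099e-01,  1.52491044e+00,  1.67652486e-05,
        1.27541268e+00, -1.46009606e-01]), 'dq': array([ 0.00101436, -0.00129217, -0.00155186,  0.00192497,  0.00161526,
       -0.00066149]), 'tau': array([ 1.90317049e-03, -4.32006741e+01, -2.44692922e+01,  7.19227293e-02,
        5.26690960e-02, -4.39176017e-05]), 'tool_pos': array([ 228.18370629, -472.38165367,  203.01364617]), 'tcp_rot': array([-3.14137418e+00,  1.37541918e-03, -1.12095921e+00]), 'contact_force': array([ 0.03216867, -0.65422022,  0.06992447]), 'moment': array([-0.01760591, -0.02998779, -0.00415924]), 'grip_width': 92.03328217532396}
```

View pics/side0.png

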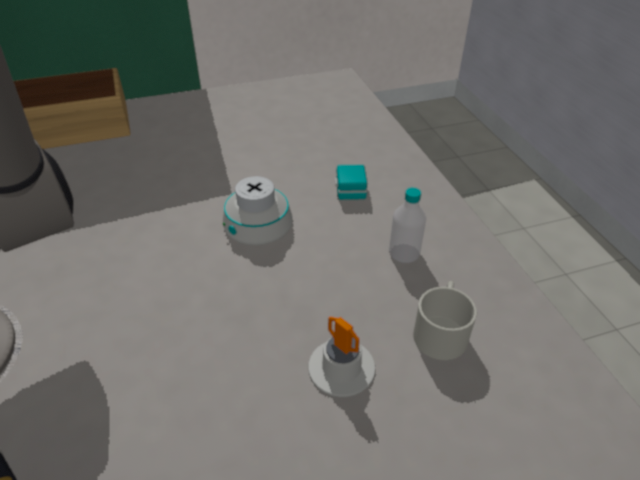

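View pics/top0.png

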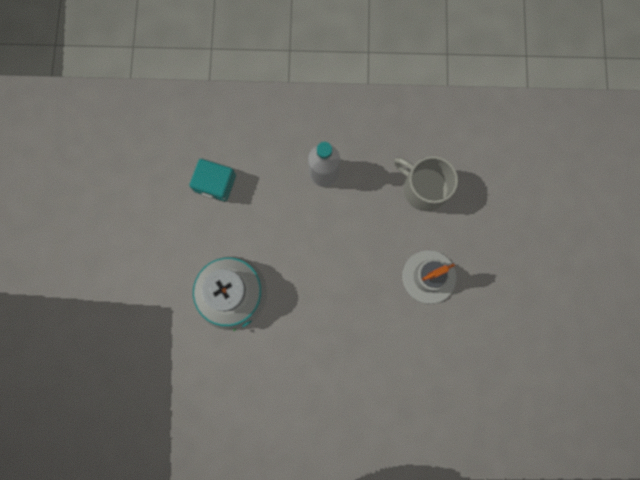

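```bash
python3 - <<'E'
import cv2
s=cv2.imread("pics/side0.png");t=cv2.imread("pics/top0.png")
print(s.shape)
E
python3 -c "import plant;print([a for a in dir(plant) if a[0]!='_'])"
```

```text
(480, 640, 3)
['Unreachable', 'camera_model', 'capture', 'close_job', 'get_obs', 'tcp_to_tips']
```

The side view shows the mixer slot at about (255,187) and the beater at about (345,335). In the top view the slot is at about (222,290), the stand foot at about (430,277) and the beater at about (437,271). I'll zoom in next.

```bash
python3 - <<'E'
import cv2,numpy as np
s=cv2.imread("pics/side0.png");t=cv2.imread("pics/top0.png")
def c(im,u,v,r=37): return cv2.resize(im[v-r:v+r,u-r:u+r],(400,300*4//3*1),interpolation=cv2.INTER_CUBIC)
f=lambda im,u,v,r:cv2.resize(im[v-r:v+r,u-r:u+r],(390,295+0),interpolation=cv2.INTER_CUBIC)
def g(im,u,v): return cv2.resize(im[v-37:v+37,u-50:u+50],(400,296),interpolation=cv2.INTER_CUBIC)
cv2.imwrite("pics/z0.png",np.vstack([np.hstack([g(s,256,200),g(s,343,350)]),np.hstack([g(t,225,292),g(t,433,277)])]))
E
python3 -c "from plant import *;print(tcp_to_tips)"
```

```text
14.0
```

View pics/z0.png

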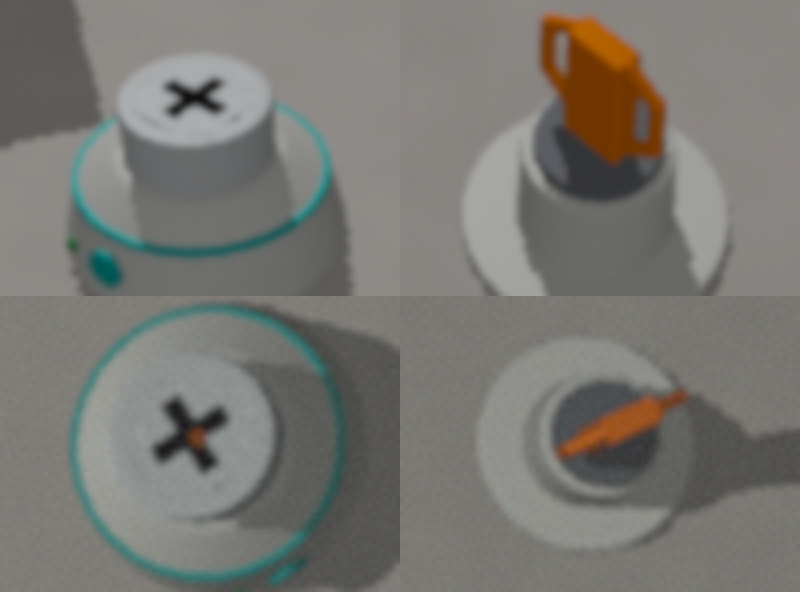

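```bash
cat > h.py <<'E'
from plant import *
import cv2,numpy as np
from scipy.optimize import minimize
def cam(n):
    m=camera_model(n); K=np.array([[m['fx'],0,m['cx']],[0,m['fy'],m['cy']],[0,0,1]])
    return K,np.array(m['rvec'],float),np.array(m['tvec'],float)
def proj(n,P):
    K,r,t=cam(n); return cv2.projectPoints(np.float64(P).reshape(-1,1,3),r,t,K,None)[0].reshape(-1,2)
def back(n,uv,z):
    K,r,t=cam(n);R=cv2.Rodrigues(r)[0];d=R.T@np.linalg.solve(K,[*uv,1.]);C=-R.T@t
    return C+d*(z-C[2])/d[2]
def rect(n,im,c,z,half,s=4):
    # plane z, picture: col=+x, row=-y, s px/mm
    N=int(2*half*s)
    w=np.array([[c[0]-half,c[1]+half,z],[c[0]+half,c[1]+half,z],[c[0]+half,c[1]-half,z],[c[0]-half,c[1]-half,z]])
    H=cv2.getPerspectiveTransform(np.float32(proj(n,w)),np.float32([[0,0],[N,0],[N,N],[0,N]]))
    return cv2.warpPerspective(im,H,(N,N),flags=cv2.INTER_CUBIC)
E
python3 - <<'E'
from h import *
s=cv2.imread("pics/side0.png");t=cv2.imread("pics/top0.png")
for n,p,q in(("side",(255,187),(345,360)),("top",(222,290),(430,277))):
    print(n,back(n,p,85).round(1),back(n,q,6).round(1))
c0=(back("side",(255,187),85)+back("top",(222,290),85))/2
tiles=[]
for n,im in(("side",s),("top",t)):
    r=rect(n,im,c0,85,40,4); g=cv2.cvtColor(r,cv2.COLOR_BGR2GRAY).astype(float)
    sat=r.max(2).astype(int)-r.min(2)
    m=(g<90)|((sat>60)&(r[:,:,2]>r[:,:,0]))
    yy,xx=np.mgrid[0:320,0:320]; X=(xx+.5)/4-40; Y=40-(yy+.5)/4
    m=m&(np.hypot(X,Y)<25); m=cv2.GaussianBlur(m.astype(np.float32),(0,0),3)
    def cost(p):
        a=X-p[0];b=Y-p[1];u=a*np.cos(p[2])+b*np.sin(p[2]);v=-a*np.sin(p[2])+b*np.cos(p[2])
        sg=lambda d:1/(1+np.exp(-d/.6))
        A=sg(4.5-abs(v))*sg(17.5-abs(u));B=sg(4.5-abs(u))*sg(17.5-abs(v))
        return ((np.maximum(A,B)-m)**2)[np.hypot(X,Y)<30].mean()
    best=min((minimize(cost,[0,0,y],method="Nelder-Mead",options=dict(initial_simplex=[[0,0,y],[3,0,y],[0,3,y],[0,0,y+.2]])) for y in np.arange(0,1.5,.3)),key=lambda o:o.fun)
    p=best.x; print(n,c0[:2]+p[:2],np.degrees(p[2])%90,best.fun)
    tiles.append(r)
cv2.imwrite("pics/rect0.png",np.hstack(tiles))
E
```

```text
side [532.1 157.6  85. ] [ 578.7 -200.2    6. ]
top [527.4 161.1  85. ] [ 566.9 -206.5    6. ]
side [530.7297662  158.34093969] 33.6498616349813 0.03886905282577017
top [528.95509165 160.84098715] 33.41877212471128 0.009346854481804494
```

View pics/rect0.png

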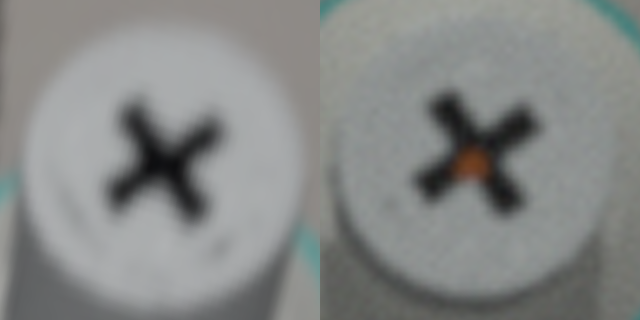

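Both views put the slot at about (530,160) and yaw 33.5°, and they differ by about 3 mm (camera calibration). Next I'll locate the stand and beater.

```bash
cat > bt.py <<'E'
from h import *
SP=[(x,y,z) for x in(-6,6) for y in(-13,13) for z in(6,60)]
def loops(zt):
    out=[]
    for sg in(-1,1):
        out.append([(x,sg*y,z) for x in(-3,3) for y,z in((13,10),(27,10),(29,12),(29,zt-2),(13,zt))])
    return out
def sil(n,T,yaw,zt,ss=4,box=None):
    c,s=np.cos(yaw),np.sin(yaw);R=np.array([[c,-s,0],[s,c,0],[0,0,1]])
    u0,v0,w,h=box; m=np.zeros((h*ss,w*ss),np.uint8)
    for P in [SP]+loops(zt):
        q=(proj(n,np.array(P,float)@R.T+T)-[u0,v0]+.5)*ss
        cv2.fillConvexPoly(m,cv2.convexHull(np.round(q*16).astype(np.int32)),255,cv2.LINE_AA,4)
    return cv2.resize(m,(w,h),interpolation=cv2.INTER_AREA).astype(float)/255
def omask(im):
    r=im.astype(float); return np.clip((r[:,:,2]-r[:,:,0]-30)/60,0,1)
def fit(n,im,x0,y0,z,yaws,box,zt=52):
    u,v,w,h=box; M=omask(im)[v:v+h,u:u+w]
    # fill loops' holes
    b=(M>.4).astype(np.uint8); cs=cv2.findContours(b,cv2.RETR_EXTERNAL,cv2.CHAIN_APPROX_NONE)[0]
    f=np.zeros_like(b);cv2.drawContours(f,cs,-1,1,-1);er=cv2.erode(f,np.ones((3,3)));M=np.maximum(M,er)
    def cost(p): return ((sil(n,np.array([p[0],p[1],z]),p[2],p[3],box=box)-M)**2).sum()
    best=min((minimize(cost,[x0,y0,a,zt],method="Nelder-Mead",options=dict(maxiter=400,initial_simplex=[[x0,y0,a,zt],[x0+5,y0,a,zt],[x0,y0+5,a,zt],[x0,y0,a+.3,zt],[x0,y0,a,zt+4]])) for a in yaws),key=lambda o:o.fun)
    return best.x,best.fun,M.sum()
E
python3 - <<'E'
from bt import *
s=cv2.imread("pics/side0.png");t=cv2.imread("pics/top0.png")
for n,im,b in(("side",s,(315,300,60,70)),("top",t,(410,250,60,50))):
    x,f,a=fit(n,im,572,-203,45,np.arange(0,3.14,.4),b); print(n,x[:2].round(1),np.degrees(x[2])%180,x[3],f,a)
for n,im,c in(("side",s,(345,365)),("top",t,(430,277))):
    c=back(n,c,6); r=rect(n,im,c,6,70,3); cv2.imwrite(f"pics/st_{n}.png",r); print(c)
    g=cv2.cvtColor(r,cv2.COLOR_BGR2GRAY); print(g[::60,::30])
    gx=cv2.GaussianBlur(g,(0,0),3).astype(np.float32); dx=cv2.Sobel(gx,5,1,0)/8;dy=cv2.Sobel(gx,5,0,1)/8
    th=np.linspace(0,2*np.pi,360,endpoint=False)
    def sc(p):
        px=((p[0]+50*np.cos(th)+70)*3).astype(np.float32);py=((70-(p[1]+50*np.sin(th)))*3).astype(np.float32)
        q=lambda a:cv2.remap(a,px[None],py[None],1)[0]
        v=-(q(dx)*np.cos(th)-q(dy)*np.sin(th)); return np.clip(v,0,3).mean()
    G=[(sc((i,j)),i,j) for i in np.arange(-12,12.1,.5) for j in np.arange(-12,12.1,.5)]
    b=max(G);print(n,b,c[:2]+b[1:])
E
```

```text
Traceback (most recent call last):
  File "bt.py", line 23, in fit
    best=min((minimize(cost,[x0,y0,a,zt],method="Nelder-Mead",options=dict(maxiter=400,initial_simplex=[[x0,y0,a,zt],[x0+5,y0,a,zt],[x0,y0+5,a,zt],[x0,y0,a+.3,zt],[x0,y0,a,zt+4]])) for a in yaws),key=lambda o:o.fun)
  File "bt.py", line 23, in <genexpr>
    best=min((minimize(cost,[x0,y0,a,zt],method="Nelder-Mead",options=dict(maxiter=400,initial_simplex=[[x0,y0,a,zt],[x0+5,y0,a,zt],[x0,y0+5,a,zt],[x0,y0,a+.3,zt],[x0,y0,a,zt+4]])) for a in yaws),key=lambda o:o.fun)
              ~~~~~~~~^^^^^^^^^^^^^^^^^^^^^^^^^^^^^^^^^^^^^^^^^^^^^^^^^^^^^^^^^^^^^^^^^^^^^^^^^^^^^^^^^^^^^^^^^^^^^^^^^^^^^^^^^^^^^^^^^^^^^^^^^^^^^^^^^^^^^^^^^^^^^^^^^^^^^^^^^^^^^^
  File "bt.py", line 22, in cost
    def cost(p): return ((sil(n,np.array([p[0],p[1],z]),p[2],p[3],box=box)-M)**2).sum()
                          ~~~^^^^^^^^^^^^^^^^^^^^^^^^^^^^^^^^^^^^^^^^^^^^^
  File "bt.py", line 12, in sil
    q=(proj(n,np.array(P,float)@R.T+T)-[u0,v0]+.5)*ss
       ~~~~^^^^^^^^^^^^^^^^^^^^^^^^^^^
  File "h.py", line 8, in proj
    K,r,t=cam(n); return cv2.projectPoints(np.float64(P).reshape(-1,1,3),r,t,K,None)[0].reshape(-1,2)
          ~~~^^^
  File "h.py", line 5, in cam
    m=camera_model(n); K=np.array([[m['fx'],0,m['cx']],[0,m['fy'],m['cy']],[0,0,1]])
ValueError: time passes only in moves, steps and waits
```

```bash
sed -i 's/^def cam(n):/import functools\n@functools.lru_cache(None)\ndef cam(n):/' h.py
python3 - <<'E'
from bt import *
s=cv2.imread("pics/side0.png");t=cv2.imread("pics/top0.png")
for n,im,b in(("side",s,(315,300,60,70)),("top",t,(410,250,60,50))):
    x,f,a=fit(n,im,572,-203,45,np.arange(0,3.14,.4),b); print(n,x[:2].round(1),np.degrees(x[2])%180,x[3],f,a)
for n,im,c in(("side",s,(345,365)),("top",t,(430,277))):
    c=back(n,c,6); r=rect(n,im,c,6,70,3)
    g=cv2.cvtColor(r,cv2.COLOR_BGR2GRAY)
    gx=cv2.GaussianBlur(g,(0,0),3).astype(np.float32); dx=cv2.Sobel(gx,5,1,0)/8;dy=cv2.Sobel(gx,5,0,1)/8
    th=np.linspace(0,2*np.pi,360,endpoint=False)
    def sc(p):
        px=((p[0]+50*np.cos(th)+70)*3).astype(np.float32);py=((70-(p[1]+50*np.sin(th)))*3).astype(np.float32)
        q=lambda a:cv2.remap(a,px[None],py[None],1)[0]
        v=-(q(dx)*np.cos(th)-q(dy)*np.sin(th)); return np.clip(v,0,3).mean()
    G=[(sc((i,j)),i,j) for i in np.arange(-12,12.1,.5) for j in np.arange(-12,12.1,.5)]
    b=max(G);print(n,b,c[:2]+b[1:])
E
```

```text
side [ 570.9 -205.3] 20.183312814855668 49.17181939670145 91.18333333333334 769.6666666666667
top [ 570.3 -207.7] 26.404863841519614 20.23553775693838 24.967774894271436 175.25
side (np.float64(1.698617355579267), np.float64(-5.5), np.float64(0.5)) [ 570.14686775 -208.03616604]
top (np.float64(1.5300816500504166), np.float64(1.5), np.float64(2.5)) [ 568.43834155 -203.98129248]
```

Run:
```python
from bt import *
s=cv2.imread("pics/side0.png");t=cv2.imread("pics/top0.png")
ti=[]
for n,im,b in(("side",s,(315,310,60,50)),("top",t,(410,250,60,50))):
    u,v,w,h=b
    c=im[v:v+h,u:u+w].copy()
    big=cv2.resize(c,(480,400),interpolation=cv2.INTER_CUBIC)
    a=np.radians(23);R=np.array([[np.cos(a),-np.sin(a),0],[np.sin(a),np.cos(a),0],[0,0,1]])
    for P in [SP]+loops(52):
        q=(proj(n,np.array(P,float)@R.T+[570.5,-206,45])-[u,v]+.5)*8
        cv2.polylines(big,[cv2.convexHull(q.astype(np.int32))],1,(255,255,0),1)
    ti.append(cv2.resize(big,(400,333)))
cv2.imwrite("pics/ov.png",np.hstack(ti))
```

```text
(no output)
```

View pics/ov.png

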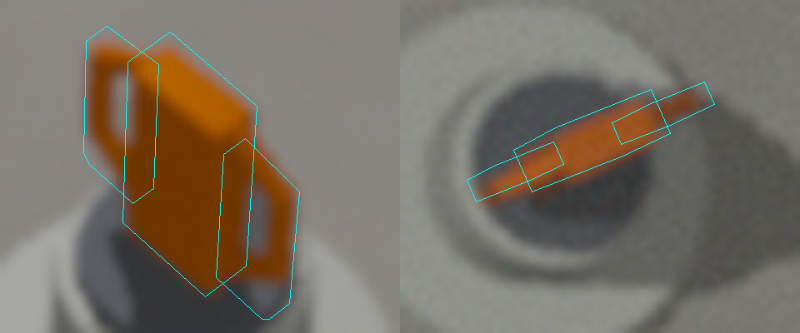

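Run:
```python
from bt import *
s=cv2.imread("pics/side0.png");t=cv2.imread("pics/top0.png")
for n,im,b in(("side",s,(315,310,60,50)),("top",t,(415,255,50,40))):
    u,v,w,h=b; c=im[v:v+h,u:u+w].astype(float); d=c[:,:,2]-c[:,:,0]; m=d>35
    ys,xs=np.nonzero(m); P=np.c_[xs,ys].astype(float)
    if n=="top":
        mu=P.mean(0);U=np.linalg.svd(P-mu)[2][0]
        a=back(n,mu+[u,v]-15*U,77);e=back(n,mu+[u,v]+15*U,77);dd=e-a
        print("top centroid",back(n,mu+[u,v],77),"yaw",np.degrees(np.arctan2(-dd[0],dd[1]))%180)
    M=np.clip(d/80,0,1)
    cs=cv2.findContours((M>.45).astype(np.uint8),cv2.RETR_EXTERNAL,cv2.CHAIN_APPROX_NONE)[0]
    f=np.zeros(M.shape,np.uint8);cv2.drawContours(f,cs,-1,1,-1);M=np.maximum(M,cv2.erode(f,np.ones((3,3))))
    co=lambda p:((sil(n,np.array([p[0],p[1],45]),p[2],52,box=b)-M)**2).sum()
    for a in(.2,.4,.5):
        o=minimize(co,[570,-206,a],method="Nelder-Mead",options=dict(initial_simplex=[[570,-206,a],[575,-206,a],[570,-201,a],[570,-206,a+.2]]))
        print(n,o.x[:2],np.degrees(o.x[2]),o.fun)
```

```text
side [ 570.55446577 -205.29118467] 22.684791483251992 76.54359981737792
side [ 570.47153988 -205.53161648] 22.3917305915156 76.69496852172242
side [ 570.55709901 -205.43828606] 22.8180279984933 76.66564518454442
top centroid [ 569.06788043 -205.72530229   77.        ] yaw 26.333603313103186
top [ 568.70493294 -204.50292782] 26.356096975980613 18.752892337081892
top [ 568.63321335 -204.4035788 ] 26.204183513239666 18.726852352460593
top [ 568.67694122 -204.38295678] 26.228151688108944 18.751181456651288
```

Request:
drive_tool([
  {"hand": -1,"wz": -0.99},
  {"hand": -1,"wz": -0.99},
  {"hand": -1,"wz": -0.99},
  {"hand": -1,"wz": -0.99},
  {"hand": -1,"wz": -0.99},
  {"hand": -1,"wz": -0.99},
  {"hand": -1,"wz": -0.99},
  {"hand": -1,"wz": -0.99},
  {"hand": -1,"wz": -0.99},
  {"hand": -1,"wz": -0.99},
  {"hand": -1,"wz": -0.99},
  {"hand": -1,"wz": -0.99},
  {"hand": -1,"wz": -0.99},
  {"hand": -1,"wz": -0.99},
  {"hand": -1,"wz": -0.99},
  {"hand": -1,"wz": -0.99},
  {"hand": -1,"wz": -0.99},
  {"hand": -1,"wz": -0.99},
])

```text
invalid input
```

```bash
cat > go.py <<'E'
import sys
from h import *
from scipy.spatial.transform import Rotation as Ro
def show(tgt=None):
    o=get_obs();R=Ro.from_euler('xyz',o['tcp_rot'])
    print('t',o['time'],'pos',o['tool_pos'].round(2),'rpy deg',np.degrees(o['tcp_rot']).round(2),'F',o['contact_force'].round(1),'w',round(o['grip_width'],1),'M',np.round(o['moment'],2))
    if tgt is not None: print('shares total (tx,ty,tz)',(R.inv().apply(np.array(tgt)-o['tool_pos'])/40).round(3))
if __name__=="__main__": show([float(a) for a in sys.argv[1:4]] if len(sys.argv)>3 else None)
E
python3 go.py 570 -205 160
```

```text
t 0.1 pos [ 228.18 -472.38  203.01] rpy deg [-1.7999e+02  8.0000e-02 -6.4230e+01] F [ 0.  -0.7  0.1] w 92.0 M [-0.02 -0.03 -0.  ]
shares total (tx,ty,tz) [ -2.302 -10.602   1.081]
```

Request:
drive_tool([
  {"hand": -1,"tx": 0,"ty": 0,"tz": 0,"wx": 0,"wy": 0,"wz": -0.99},
  {"hand": -1,"tx": 0,"ty": 0,"tz": 0,"wx": 0,"wy": 0,"wz": -0.99},
  {"hand": -1,"tx": 0,"ty": 0,"tz": 0,"wx": 0,"wy": 0,"wz": -0.99},
  {"hand": -1,"tx": 0,"ty": 0,"tz": 0,"wx": 0,"wy": 0,"wz": -0.99},
  {"hand": -1,"tx": 0,"ty": 0,"tz": 0,"wx": 0,"wy": 0,"wz": -0.99},
  {"hand": -1,"tx": 0,"ty": 0,"tz": 0,"wx": 0,"wy": 0,"wz": -0.99},
  {"hand": -1,"tx": 0,"ty": 0,"tz": 0,"wx": 0,"wy": 0,"wz": -0.99},
  {"hand": -1,"tx": 0,"ty": 0,"tz": 0,"wx": 0,"wy": 0,"wz": -0.99},
  {"hand": -1,"tx": 0,"ty": 0,"tz": 0,"wx": 0,"wy": 0,"wz": -0.99},
  {"hand": -1,"tx": 0,"ty": 0,"tz": 0,"wx": 0,"wy": 0,"wz": -0.99},
  {"hand": -1,"tx": 0,"ty": 0,"tz": 0,"wx": 0,"wy": 0,"wz": -0.99},
  {"hand": -1,"tx": 0,"ty": 0,"tz": 0,"wx": 0,"wy": 0,"wz": -0.99},
  {"hand": -1,"tx": 0,"ty": 0,"tz": 0,"wx": 0,"wy": 0,"wz": -0.99},
  {"hand": -1,"tx": 0,"ty": 0,"tz": 0,"wx": 0,"wy": 0,"wz": -0.99},
  {"hand": -1,"tx": 0,"ty": 0,"tz": 0,"wx": 0,"wy": 0,"wz": -0.99},
  {"hand": -1,"tx": 0,"ty": 0,"tz": 0,"wx": 0,"wy": 0,"wz": -0.99},
  {"hand": -1,"tx": 0,"ty": 0,"tz": 0,"wx": 0,"wy": 0,"wz": -0.99},
  {"hand": -1,"tx": 0,"ty": 0,"tz": 0,"wx": 0,"wy": 0,"wz": -0.99},
])

```text
time: 1.6
tool_pos: [228.2, -472.5, 203.2]
tcp_rot: [-3.141, -0.0, 0.438]
contact_force: [-0.3, 0.5, -1.0]
grip_width: 92.0
```

```bash
python3 go.py 570 -205 160
```

```text
t 1.6 pos [ 228.2  -472.51  203.2 ] rpy deg [-1.7995e+02 -1.0000e-02  2.5120e+01] F [-0.3  0.5 -1. ] w 92.0 M [ 0.03 -0.1   0.06]
shares total (tx,ty,tz) [10.576 -2.427  1.084]
```

Request:
drive_tool([
  {"hand": -1,"tx": 0.4,"ty": -0.09,"tz": 0,"wx": 0,"wy": 0,"wz": 0},
  {"hand": -1,"tx": 0.78,"ty": -0.18,"tz": 0,"wx": 0,"wy": 0,"wz": 0},
  {"hand": -1,"tx": 0.78,"ty": -0.18,"tz": 0,"wx": 0,"wy": 0,"wz": 0},
  {"hand": -1,"tx": 0.78,"ty": -0.18,"tz": 0,"wx": 0,"wy": 0,"wz": 0},
  {"hand": -1,"tx": 0.78,"ty": -0.18,"tz": 0,"wx": 0,"wy": 0,"wz": 0},
  {"hand": -1,"tx": 0.78,"ty": -0.18,"tz": 0,"wx": 0,"wy": 0,"wz": 0},
  {"hand": -1,"tx": 0.78,"ty": -0.18,"tz": 0,"wx": 0,"wy": 0,"wz": 0},
  {"hand": -1,"tx": 0.78,"ty": -0.18,"tz": 0,"wx": 0,"wy": 0,"wz": 0},
  {"hand": -1,"tx": 0.78,"ty": -0.18,"tz": 0,"wx": 0,"wy": 0,"wz": 0},
  {"hand": -1,"tx": 0.78,"ty": -0.18,"tz": 0.1,"wx": 0,"wy": 0,"wz": 0},
  {"hand": -1,"tx": 0.78,"ty": -0.18,"tz": 0.1,"wx": 0,"wy": 0,"wz": 0},
  {"hand": -1,"tx": 0.78,"ty": -0.18,"tz": 0.2,"wx": 0,"wy": 0,"wz": 0},
  {"hand": -1,"tx": 0.78,"ty": -0.18,"tz": 0.2,"wx": 0,"wy": 0,"wz": 0},
  {"hand": -1,"tx": 0.6,"ty": -0.13,"tz": 0.2,"wx": 0,"wy": 0,"wz": 0},
  {"hand": -1,"tx": 0.2,"ty": -0.05,"tz": 0.2,"wx": 0,"wy": 0,"wz": 0},
  {"hand": -1,"tx": 0,"ty": 0,"tz": 0,"wx": 0,"wy": 0,"wz": 0},
  {"hand": -1,"tx": 0,"ty": 0,"tz": 0,"wx": 0,"wy": 0,"wz": 0},
])

```text
time: 3.02
tool_pos: [569.8, -207.0, 162.8]
tcp_rot: [-3.14, 0.002, 0.435]
contact_force: [-0.1, 0.6, -0.1]
grip_width: 92.2
```

```bash
python3 go.py 570 -205 78
python3 - <<'E'
from h import *
a=capture("side")[:,:,::-1];b=capture("top")[:,:,::-1]
cv2.imwrite("pics/s1.png",a);cv2.imwrite("pics/t1.png",b)
cv2.imwrite("pics/m1.png",np.hstack([cv2.resize(a[240:420,250:450],(400,360)),cv2.resize(b[180:360,340:540],(400,360))]))
E
```

```text
t 3.0167 pos [ 569.76 -207.02  162.78] rpy deg [-1.7993e+02  1.1000e-01  2.4910e+01] F [-0.1  0.6 -0.1] w 92.2 M [ 0.02 -0.14 -0.03]
shares total (tx,ty,tz) [ 0.031 -0.041  2.12 ]
```

View pics/m1.png

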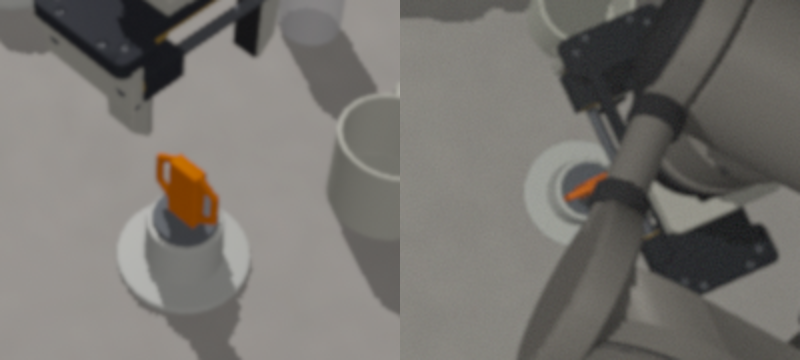

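Request:
drive_tool([
  {"hand": -1,"tx": 0.03,"ty": -0.03,"tz": 0.2,"wx": 0,"wy": 0,"wz": 0},
  {"hand": -1,"tx": 0,"ty": 0,"tz": 0.4,"wx": 0,"wy": 0,"wz": 0},
  {"hand": -1,"tx": 0,"ty": 0,"tz": 0.4,"wx": 0,"wy": 0,"wz": 0},
  {"hand": -1,"tx": 0,"ty": 0,"tz": 0.4,"wx": 0,"wy": 0,"wz": 0},
  {"hand": -1,"tx": 0,"ty": 0,"tz": 0.35,"wx": 0,"wy": 0,"wz": 0},
  {"hand": -1,"tx": 0,"ty": 0,"tz": 0.2,"wx": 0,"wy": 0,"wz": 0},
  {"hand": -1,"tx": 0,"ty": 0,"tz": 0.1,"wx": 0,"wy": 0,"wz": 0},
  {"hand": -1,"tx": 0,"ty": 0,"tz": 0,"wx": 0,"wy": 0,"wz": 0},
  {"hand": -1,"tx": 0,"ty": 0,"tz": 0,"wx": 0,"wy": 0,"wz": 0},
])

```text
time: 3.87
tool_pos: [571.4, -205.8, 82.3]
tcp_rot: [3.141, -0.001, 0.434]
contact_force: [0.7, -0.3, 0.1]
grip_width: 91.8
```

```bash
python3 go.py 570 -205 78
python3 - <<'E'
from h import *
a=capture("side")[:,:,::-1];b=capture("top")[:,:,::-1]
cv2.imwrite("pics/m2.png",np.hstack([cv2.resize(a[270:390,285:405],(400,400)),cv2.resize(b[210:330,370:490],(400,400))]))
E
```

```text
t 3.8667 pos [ 571.41 -205.84   82.26] rpy deg [ 1.7995e+02 -3.0000e-02  2.4840e+01] F [ 0.7 -0.3  0.1] w 91.8 M [-0.01 -0.17  0.  ]
shares total (tx,ty,tz) [-0.023 -0.034  0.106]
```

View pics/m2.png

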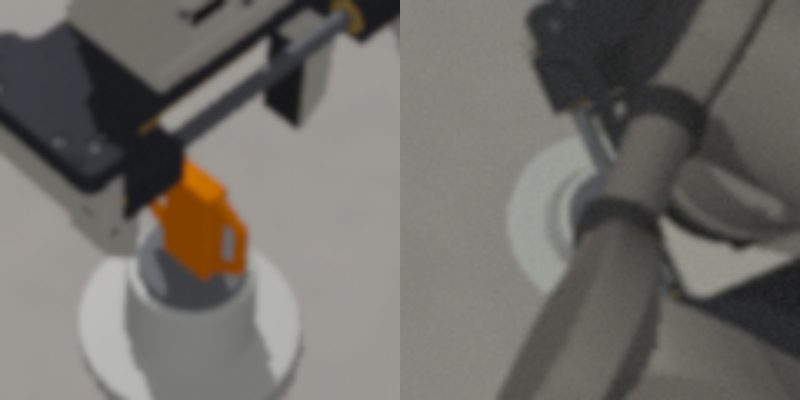

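Request:
drive_tool([
  {"hand": -0.5,"tx": -0.02,"ty": -0.02,"tz": 0.1,"wx": 0,"wy": 0,"wz": 0},
  {"hand": 0,"tx": 0,"ty": 0,"tz": 0,"wx": 0,"wy": 0,"wz": 0},
  {"hand": 0.3,"tx": 0,"ty": 0,"tz": 0,"wx": 0,"wy": 0,"wz": 0},
  {"hand": 0.5,"tx": 0,"ty": 0,"tz": 0,"wx": 0,"wy": 0,"wz": 0},
  {"hand": 0.55,"tx": 0,"ty": 0,"tz": 0,"wx": 0,"wy": 0,"wz": 0},
  {"hand": 0.6,"tx": 0,"ty": 0,"tz": 0,"wx": 0,"wy": 0,"wz": 0},
  {"hand": 0.6,"tx": 0,"ty": 0,"tz": 0,"wx": 0,"wy": 0,"wz": 0},
  {"hand": 0.63,"tx": 0,"ty": 0,"tz": 0,"wx": 0,"wy": 0,"wz": 0},
  {"hand": 0.66,"tx": 0,"ty": 0,"tz": 0,"wx": 0,"wy": 0,"wz": 0},
  {"hand": 0.69,"tx": 0,"ty": 0,"tz": 0,"wx": 0,"wy": 0,"wz": 0},
  {"hand": 0.69,"tx": 0,"ty": 0,"tz": 0,"wx": 0,"wy": 0,"wz": 0},
])

```text
time: 4.88
tool_pos: [570.2, -205.0, 77.6]
tcp_rot: [3.142, 0.0, 0.434]
contact_force: [-0.8, -0.0, 0.4]
grip_width: 23.2
```

```bash
python3 go.py 570 -205 78
python3 - <<'E'
from h import *
a=capture("side")[:,:,::-1]
cv2.imwrite("pics/m3.png",cv2.resize(a[270:390,285:405],(500,500)))
E
```

```text
t 4.8833 pos [ 570.15 -204.98   77.62] rpy deg [180.     0.    24.87] F [-0.8 -0.   0.4] w 23.2 M [ 0.04 -0.14 -0.06]
shares total (tx,ty,tz) [-0.004 -0.001 -0.009]
```

View pics/m3.png

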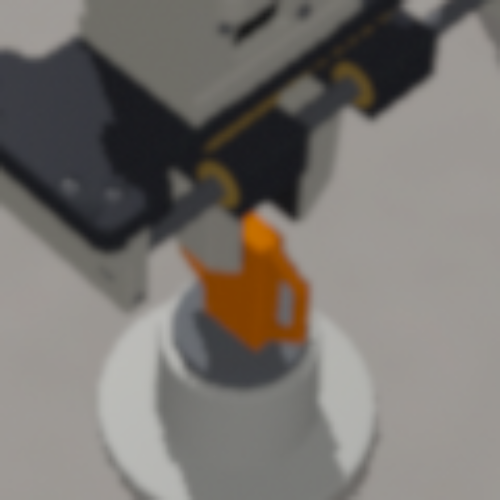

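Width is 23 mm, and the fingers straddle the spine, well centred. Closing now.

Request:
drive_tool([
  {"hand": 0.72,"tx": 0,"ty": 0,"tz": 0,"wx": 0,"wy": 0,"wz": 0},
  {"hand": 0.75,"tx": 0,"ty": 0,"tz": 0,"wx": 0,"wy": 0,"wz": 0},
  {"hand": 0.78,"tx": 0,"ty": 0,"tz": 0,"wx": 0,"wy": 0,"wz": 0},
  {"hand": 0.82,"tx": 0,"ty": 0,"tz": 0,"wx": 0,"wy": 0,"wz": 0},
  {"hand": 0.86,"tx": 0,"ty": 0,"tz": 0,"wx": 0,"wy": 0,"wz": 0},
  {"hand": 0.9,"tx": 0,"ty": 0,"tz": 0,"wx": 0,"wy": 0,"wz": 0},
  {"hand": 1,"tx": 0,"ty": 0,"tz": 0,"wx": 0,"wy": 0,"wz": 0},
  {"hand": 1,"tx": 0,"ty": 0,"tz": 0,"wx": 0,"wy": 0,"wz": 0},
  {"hand": 1,"tx": 0,"ty": 0,"tz": 0,"wx": 0,"wy": 0,"wz": 0},
  {"hand": 1,"tx": 0,"ty": 0,"tz": 0,"wx": 0,"wy": 0,"wz": 0},
])

```text
time: 5.77
tool_pos: [570.1, -205.0, 77.6]
tcp_rot: [3.142, 0.0, 0.434]
contact_force: [-1.5, 0.2, 1.1]
grip_width: 11.5
```

```bash
python3 go.py 570 -205 78
```

```text
t 5.7667 pos [ 570.12 -204.97   77.65] rpy deg [1.800e+02 1.000e-02 2.487e+01] F [-1.5  0.2  1.1] w 11.5 M [-0.11  0.04 -0.03]
shares total (tx,ty,tz) [-0.003 -0.001 -0.009]
```

Request:
drive_tool([
  {"hand": 1,"tx": 0,"ty": 0,"tz": -0.1,"wx": 0,"wy": 0,"wz": 0},
  {"hand": 1,"tx": 0,"ty": 0,"tz": -0.2,"wx": 0,"wy": 0,"wz": 0},
  {"hand": 1,"tx": 0,"ty": 0,"tz": -0.4,"wx": 0,"wy": 0,"wz": 0},
  {"hand": 1,"tx": 0,"ty": 0,"tz": -0.5,"wx": 0,"wy": 0,"wz": 0},
  {"hand": 1,"tx": 0,"ty": 0,"tz": -0.5,"wx": 0,"wy": 0,"wz": 0},
  {"hand": 1,"tx": 0,"ty": 0,"tz": -0.5,"wx": 0,"wy": 0,"wz": 0},
  {"hand": 1,"tx": 0,"ty": 0,"tz": -0.3,"wx": 0,"wy": 0,"wz": 0},
  {"hand": 1,"tx": 0,"ty": 0,"tz": -0.1,"wx": 0,"wy": 0,"wz": 0},
  {"hand": 1,"tx": 0,"ty": 0,"tz": 0,"wx": 0,"wy": 0,"wz": 0},
  {"hand": 1,"tx": 0,"ty": 0,"tz": 0,"wx": 0,"wy": 0,"wz": 0},
])

```text
time: 6.6
tool_pos: [569.9, -204.8, 181.2]
tcp_rot: [-3.141, 0.0, 0.434]
contact_force: [0.0, 0.1, -2.5]
grip_width: 11.6
```

```bash
python3 go.py 530 159.5 181
python3 - <<'E'
from h import *
a=capture("side")[:,:,::-1];cv2.imwrite("pics/s4.png",a)
cv2.imwrite("pics/m4.png",cv2.resize(a[230:390,275:435],(560,560),interpolation=cv2.INTER_CUBIC))
E
```

```text
t 6.6 pos [ 569.9  -204.79  181.2 ] rpy deg [-1.7997e+02  2.0000e-02  2.4870e+01] F [ 0.   0.1 -2.5] w 11.6 M [ 0.02 -0.1  -0.01]
shares total (tx,ty,tz) [ 2.925e+00 -8.682e+00  8.000e-03]
```

View pics/m4.png

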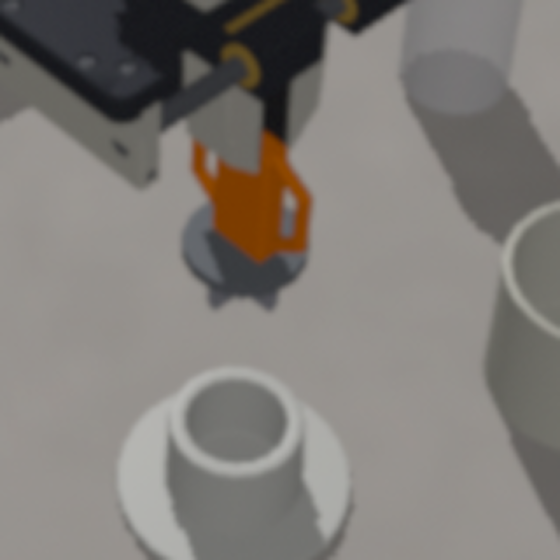

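Request:
drive_tool([
  {"hand": 1,"tx": 0.1,"ty": -0.3,"tz": 0,"wx": 0,"wy": 0,"wz": 0},
  {"hand": 1,"tx": 0.2,"ty": -0.6,"tz": 0,"wx": 0,"wy": 0,"wz": 0},
  {"hand": 1,"tx": 0.22,"ty": -0.65,"tz": 0,"wx": 0,"wy": 0,"wz": 0},
  {"hand": 1,"tx": 0.22,"ty": -0.65,"tz": 0,"wx": 0,"wy": 0,"wz": 0},
  {"hand": 1,"tx": 0.22,"ty": -0.65,"tz": 0,"wx": 0,"wy": 0,"wz": 0},
  {"hand": 1,"tx": 0.22,"ty": -0.65,"tz": 0,"wx": 0,"wy": 0,"wz": 0},
  {"hand": 1,"tx": 0.22,"ty": -0.65,"tz": 0,"wx": 0,"wy": 0,"wz": 0},
  {"hand": 1,"tx": 0.22,"ty": -0.65,"tz": 0,"wx": 0,"wy": 0,"wz": 0},
  {"hand": 1,"tx": 0.22,"ty": -0.65,"tz": 0,"wx": 0,"wy": 0,"wz": 0},
  {"hand": 1,"tx": 0.22,"ty": -0.65,"tz": 0,"wx": 0,"wy": 0,"wz": 0},
  {"hand": 1,"tx": 0.22,"ty": -0.65,"tz": 0,"wx": 0,"wy": 0,"wz": 0},
  {"hand": 1,"tx": 0.22,"ty": -0.65,"tz": 0,"wx": 0,"wy": 0,"wz": 0},
  {"hand": 1,"tx": 0.22,"ty": -0.65,"tz": 0,"wx": 0,"wy": 0,"wz": 0},
  {"hand": 1,"tx": 0.15,"ty": -0.45,"tz": 0,"wx": 0,"wy": 0,"wz": 0},
  {"hand": 1,"tx": 0.06,"ty": -0.18,"tz": 0,"wx": 0,"wy": 0,"wz": -0.4},
  {"hand": 1,"tx": 0,"ty": 0,"tz": 0,"wx": 0,"wy": 0,"wz": -0.9},
  {"hand": 1,"tx": 0,"ty": 0,"tz": 0,"wx": 0,"wy": 0,"wz": -0.42},
  {"hand": 1,"tx": 0,"ty": 0,"tz": 0,"wx": 0,"wy": 0,"wz": 0},
  {"hand": 1,"tx": 0,"ty": 0,"tz": 0,"wx": 0,"wy": 0,"wz": 0},
])

```text
time: 8.23
tool_pos: [530.1, 159.1, 181.1]
tcp_rot: [-3.141, 0.001, 0.584]
contact_force: [-0.0, 0.3, -1.7]
grip_width: 11.3
```

```bash
python3 go.py 530 159.5 181
python3 - <<'E'
from h import *
a=capture("side")[:,:,::-1];b=capture("top")[:,:,::-1];cv2.imwrite("pics/s5.png",a);cv2.imwrite("pics/t5.png",b)
cv2.imwrite("pics/m5.png",np.hstack([cv2.resize(a[100:260,180:340],(400,400),interpolation=cv2.INTER_CUBIC),cv2.resize(b[210:370,140:300],(400,400),interpolation=cv2.INTER_CUBIC)]))
E
```

```text
t 8.2333 pos [530.07 159.09 181.11] rpy deg [-1.7999e+02  6.0000e-02  3.3440e+01] F [-0.   0.3 -1.7] w 11.3 M [ 0.03 -0.13 -0.02]
shares total (tx,ty,tz) [ 0.004 -0.009  0.003]
```

View pics/m5.png

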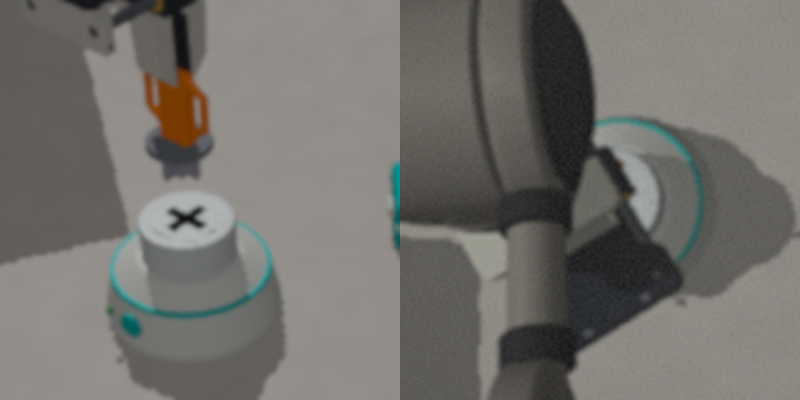

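Run:
```python
from h import *
a=cv2.imread("pics/s5.png")
c=a[125:185,225:285]
big=cv2.resize(c,(600,600),interpolation=cv2.INTER_CUBIC)
big=cv2.convertScaleAbs(big,alpha=1.5)
th=np.linspace(0,2*np.pi,60);o=np.array([530.1,159.1,148.4])
for z in(0,6):
    q=(proj("side",np.c_[24*np.cos(th),24*np.sin(th),z+0*th]+o)-[225,125]+.5)*10
    cv2.polylines(big,[q.astype(np.int32)],1,(255,255,0),1)
y=np.radians(33.4);R=np.array([[np.cos(y),-np.sin(y),0],[np.sin(y),np.cos(y),0],[0,0,1]])
for P in [[(x,yy,z) for x,yy in((-3,0),(3,0))for z in(0,)]]+[[(16,-3,-22),(16,3,-22),(16,3,0),(16,-3,0)],[(-3,16,-22),(3,16,-22),(3,16,0),(-3,16,0)],[(-16,-3,-22),(-16,3,-22),(-16,3,0),(-16,-3,0)],[(-3,-16,-22),(3,-16,-22),(3,-16,0),(-3,-16,0)],[(-6,-13,6),(6,-13,6),(6,-13,60),(-6,-13,60)],[(6,13,6),(6,-13,6),(6,-13,60),(6,13,60)]]:
    q=(proj("side",np.array(P,float)@R.T+o)-[225,125]+.5)*10
    cv2.polylines(big,[q.astype(np.int32)],1,(0,255,0),1)
cv2.imwrite("pics/ov5.png",big)
```

```text
(no output)
```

View pics/ov5.png

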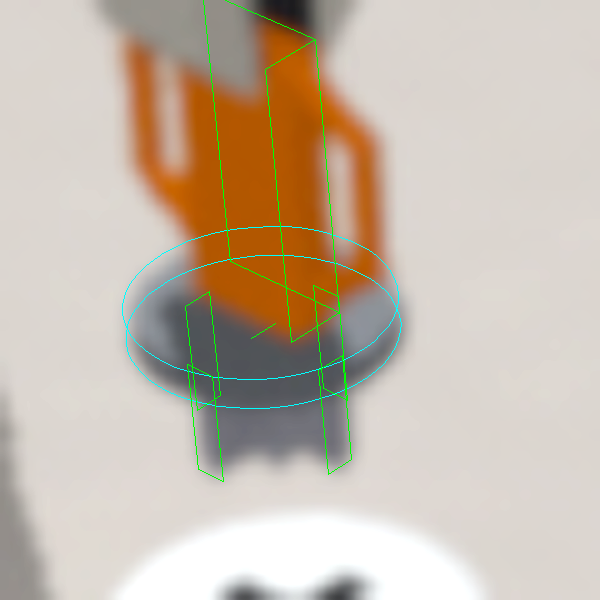

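Run:
```python
from h import *
p=proj("side",[[530,159,148],[531,159,148],[530,160,148],[530,159,149]]);print(p[0],p[1:]-p[0])
# flange lower-edge fit: luminance profile along outward normals of lower hull arc
a=cv2.imread("pics/s5.png").astype(np.float32)
g=a.sum(2)/3
th=np.linspace(0,2*np.pi,721)
def disc(o):
    P=np.vstack([np.c_[24*np.cos(th),24*np.sin(th),z+0*th]+o for z in(0,6)])
    return cv2.convexHull(proj("side",P).astype(np.float32)).reshape(-1,2)
h=disc(np.array([530.1,159.1,148.4])); c=h.mean(0)
pts=[]
for deg in list(range(-15,50,5))+list(range(130,200,5)):
    d=np.array([np.cos(np.radians(deg)),np.sin(np.radians(deg))])
    # model radius
    ang=np.degrees(np.arctan2(*(h-c).T[::-1])); o=np.argsort(ang);rad=np.interp(deg,ang[o],np.hypot(*(h-c).T)[o],period=360)
    rr=np.arange(rad-5,rad+6,.1);q=(c+rr[:,None]*d).astype(np.float32)
    v=cv2.remap(g,q[:,0][None],q[:,1][None],cv2.INTER_LINEAR)[0]
    v=cv2.GaussianBlur(v[None],(0,0),4)[0];k=np.gradient(v);i=k[10:-10].argmax()+10
    pts.append((deg,rr[i]-rad,k[i]))
pts=np.array(pts);print(np.c_[pts[:,0],pts[:,1].round(2),pts[:,2].round(1)].tolist())
D=np.c_[np.cos(np.radians(pts[:,0])),np.sin(np.radians(pts[:,0])),np.ones(len(pts))]
w=(pts[:,2]>1)
print(np.linalg.lstsq(D[w],pts[w,1],rcond=None)[0])
```

```text
[250.85202947 157.78703032] [[ 0.55823575 -0.09788126]
 [-0.12924432 -0.30387519]
 [-0.04747652 -0.48099433]]
[[-15.0, -0.6, 2.0], [-10.0, -0.1, 1.6], [-5.0, 0.2, 1.7], [0.0, 0.6, 2.0], [5.0, 0.5, 2.3], [10.0, 0.3, 2.6], [15.0, 0.3, 2.6], [20.0, 0.4, 2.8], [25.0, 0.2, 2.9], [30.0, 0.2, 3.0], [35.0, 0.2, 2.8], [40.0, 0.5, 2.8], [45.0, 1.3, 2.3], [130.0, -0.1, 3.2], [135.0, -0.6, 3.1], [140.0, -0.5, 3.1], [145.0, -0.5, 2.8], [150.0, -0.6, 2.9], [155.0, -0.7, 2.9], [160.0, -0.7, 2.8], [165.0, -0.7, 2.3], [170.0, -0.5, 2.0], [175.0, -0.7, 1.8], [180.0, -0.8, 1.7], [185.0, -0.9, 1.6], [190.0, -1.4, 1.6], [195.0, -1.1, 1.5]]
[ 0.56265928  0.76294922 -0.40324124]
```

Request:
drive_tool([
  {"hand": 1,"tx": 0.005,"ty": -0.01,"tz": 0.2,"wx": 0,"wy": 0,"wz": 0},
  {"hand": 1,"tx": 0,"ty": 0,"tz": 0.3,"wx": 0,"wy": 0,"wz": 0},
  {"hand": 1,"tx": 0,"ty": 0,"tz": 0.2,"wx": 0,"wy": 0,"wz": 0},
  {"hand": 1,"tx": 0,"ty": 0,"tz": 0.12,"wx": 0,"wy": 0,"wz": 0},
  {"hand": 1,"tx": 0,"ty": 0,"tz": 0,"wx": 0,"wy": 0,"wz": 0},
  {"hand": 1,"tx": 0,"ty": 0,"tz": 0,"wx": 0,"wy": 0,"wz": 0},
])

```text
time: 8.83
tool_pos: [530.4, 159.7, 148.6]
tcp_rot: [-3.141, 0.001, 0.584]
contact_force: [-0.5, -0.4, -0.2]
grip_width: 11.4
```

```bash
python3 go.py 530 159.55 118
python3 - <<'E'
from h import *
a=capture("side")[:,:,::-1];b=capture("top")[:,:,::-1];cv2.imwrite("pics/s6.png",a);cv2.imwrite("pics/t6.png",b)
cv2.imwrite("pics/m6.png",np.hstack([cv2.resize(a[140:220,215:295],(400,400),interpolation=cv2.INTER_CUBIC),cv2.resize(b[250:330,185:265],(400,400),interpolation=cv2.INTER_CUBIC)]))
E
```

```text
t 8.8333 pos [530.36 159.68 148.55] rpy deg [-1.7999e+02  3.0000e-02  3.3460e+01] F [-0.5 -0.4 -0.2] w 11.4 M [-0.   -0.13 -0.04]
shares total (tx,ty,tz) [-0.009 -0.002  0.764]
```

View pics/m6.png

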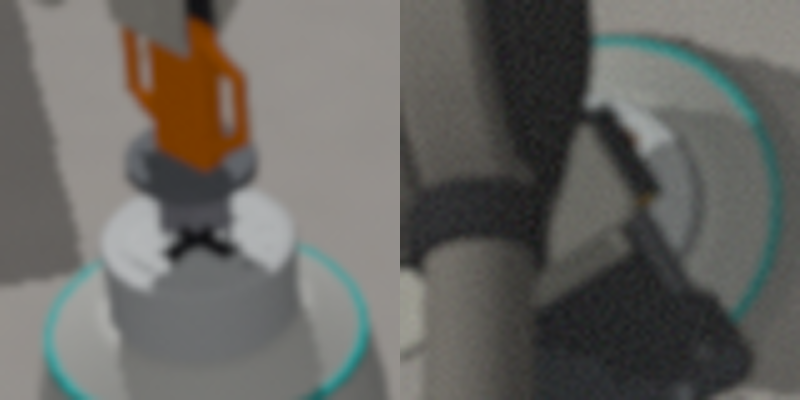

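Request:
drive_tool([
  {"hand": 1,"tx": -0.006,"ty": 0,"tz": 0.1,"wx": 0,"wy": 0,"wz": 0},
  {"hand": 1,"tx": 0,"ty": 0,"tz": 0.06,"wx": 0,"wy": 0,"wz": 0},
  {"hand": 1,"tx": 0,"ty": 0,"tz": 0.04,"wx": 0,"wy": 0,"wz": 0},
  {"hand": 1,"tx": 0,"ty": 0,"tz": 0.04,"wx": 0,"wy": 0,"wz": 0},
  {"hand": 1,"tx": 0,"ty": 0,"tz": 0,"wx": 0,"wy": 0,"wz": 0},
])

```text
time: 9.35
tool_pos: [530.0, 159.6, 138.8]
tcp_rot: [-3.141, 0.001, 0.584]
contact_force: [-0.7, -0.9, -1.6]
grip_width: 10.9
```

```bash
python3 go.py 530 159.55 118
```

```text
t 9.35 pos [530.01 159.62 138.83] rpy deg [-1.7999e+02  3.0000e-02  3.3470e+01] F [-0.7 -0.9 -1.6] w 10.9 M [ 0.01 -0.14 -0.02]
shares total (tx,ty,tz) [-0.001  0.001  0.521]
```

Request:
drive_tool([
  {"hand": 1,"tx": 0,"ty": 0,"tz": 0.04,"wx": 0,"wy": 0,"wz": 0},
  {"hand": 1,"tx": 0,"ty": 0,"tz": 0.04,"wx": 0,"wy": 0,"wz": 0},
  {"hand": 1,"tx": 0,"ty": 0,"tz": 0.04,"wx": 0,"wy": 0,"wz": 0},
  {"hand": 1,"tx": 0,"ty": 0,"tz": 0,"wx": 0,"wy": 0,"wz": 0},
])

```text
time: 9.68
tool_pos: [530.0, 159.6, 134.0]
tcp_rot: [-3.141, 0.001, 0.584]
contact_force: [0.6, -0.2, -0.6]
grip_width: 11.6
```

```bash
python3 go.py 530 159.55 118
```

```text
t 9.6833 pos [530.  159.6 134. ] rpy deg [-1.7999e+02  3.0000e-02  3.3470e+01] F [ 0.6 -0.2 -0.6] w 11.6 M [ 0.05 -0.11  0.04]
shares total (tx,ty,tz) [-0.     0.001  0.4  ]
```

Request:
drive_tool([
  {"hand": 1,"tx": 0,"ty": 0,"tz": 0.06,"wx": 0,"wy": 0,"wz": 0},
  {"hand": 1,"tx": 0,"ty": 0,"tz": 0.06,"wx": 0,"wy": 0,"wz": 0},
  {"hand": 1,"tx": 0,"ty": 0,"tz": 0.06,"wx": 0,"wy": 0,"wz": 0},
  {"hand": 1,"tx": 0,"ty": 0,"tz": 0.06,"wx": 0,"wy": 0,"wz": 0},
  {"hand": 1,"tx": 0,"ty": 0,"tz": 0.04,"wx": 0,"wy": 0,"wz": 0},
  {"hand": 1,"tx": 0,"ty": 0,"tz": 0,"wx": 0,"wy": 0,"wz": 0},
])

```text
time: 10.18
tool_pos: [530.4, 159.7, 123.3]
tcp_rot: [3.141, -0.0, 0.584]
contact_force: [-0.6, -0.3, 3.5]
grip_width: 11.3
```

```bash
python3 go.py 530 159.55 118
```

```text
t 10.1833 pos [530.4  159.68 123.31] rpy deg [ 1.7998e+02 -3.0000e-02  3.3470e+01] F [-0.6 -0.3  3.5] w 11.3 M [ 0.07 -0.08 -0.06]
shares total (tx,ty,tz) [-0.01  -0.003  0.133]
```

Request:
drive_tool([
  {"hand": 1,"tx": -0.005,"ty": 0,"tz": 0.04,"wx": 0,"wy": 0,"wz": 0},
  {"hand": 1,"tx": 0,"ty": 0,"tz": 0.04,"wx": 0,"wy": 0,"wz": 0},
  {"hand": 1,"tx": 0,"ty": 0,"tz": 0.03,"wx": 0,"wy": 0,"wz": 0},
  {"hand": 1,"tx": 0,"ty": 0,"tz": 0,"wx": 0,"wy": 0,"wz": 0},
])

```text
time: 10.52
tool_pos: [530.3, 159.5, 118.9]
tcp_rot: [3.141, -0.001, 0.584]
contact_force: [0.3, 0.4, 5.6]
grip_width: 10.9
```

```bash
python3 go.py 530 159.55 117.6
python3 - <<'E'
from h import *
a=capture("side")[:,:,::-1]
cv2.imwrite("pics/m7.png",cv2.resize(a[140:220,215:295],(500,500),interpolation=cv2.INTER_CUBIC))
E
```

```text
t 10.5167 pos [530.27 159.54 118.92] rpy deg [ 1.7998e+02 -3.0000e-02  3.3470e+01] F [0.3 0.4 5.6] w 10.9 M [ 0.03 -0.1   0.01]
shares total (tx,ty,tz) [-0.006 -0.004  0.033]
```

View pics/m7.png

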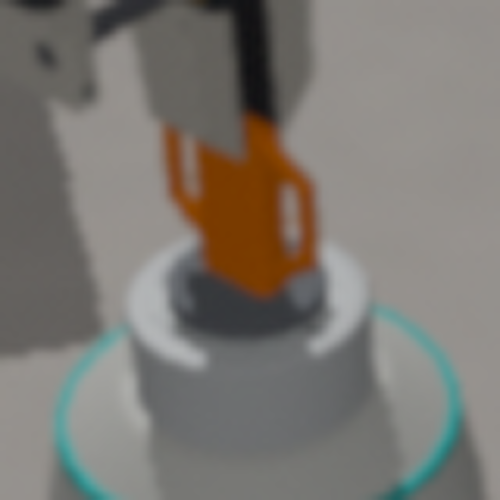

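The flange is nearly down, about 1 mm left. I'll press in small steps until the force shows seating.

Request:
drive_tool([
  {"hand": 1,"tx": 0,"ty": 0,"tz": 0.02,"wx": 0,"wy": 0,"wz": 0},
  {"hand": 1,"tx": 0,"ty": 0,"tz": 0.02,"wx": 0,"wy": 0,"wz": 0},
  {"hand": 1,"tx": 0,"ty": 0,"tz": 0,"wx": 0,"wy": 0,"wz": 0},
])

```text
time: 10.82
tool_pos: [530.5, 159.6, 117.8]
tcp_rot: [3.141, -0.001, 0.584]
contact_force: [-0.2, -0.0, 6.1]
grip_width: 11.3
```

```bash
python3 go.py 530 159.55 117.6
```

```text
t 10.8167 pos [530.45 159.6  117.78] rpy deg [ 1.7996e+02 -7.0000e-02  3.3470e+01] F [-0.2 -0.   6.1] w 11.3 M [ 0.02 -0.08  0.03]
shares total (tx,ty,tz) [-0.01  -0.005  0.004]
```

Request:
drive_tool([
  {"hand": 1,"tx": 0,"ty": 0,"tz": 0.02,"wx": 0,"wy": 0,"wz": 0},
  {"hand": 1,"tx": 0,"ty": 0,"tz": 0,"wx": 0,"wy": 0,"wz": 0},
  {"hand": 1,"tx": 0,"ty": 0,"tz": 0,"wx": 0,"wy": 0,"wz": 0},
])

```text
time: 11.07
tool_pos: [530.5, 159.6, 117.7]
tcp_rot: [3.141, -0.002, 0.584]
contact_force: [-0.9, 0.2, 11.3]
grip_width: 11.3
```

```bash
python3 go.py 530 159.55 117.6
```

```text
t 11.0667 pos [530.5  159.63 117.69] rpy deg [ 1.7995e+02 -9.0000e-02  3.3480e+01] F [-0.9  0.2 11.3] w 11.3 M [ 0.    0.28 -0.04]
shares total (tx,ty,tz) [-0.012 -0.005  0.002]
```

Request:
drive_tool([
  {"hand": 1,"tx": 0,"ty": 0,"tz": 0.02,"wx": 0,"wy": 0,"wz": 0},
  {"hand": 1,"tx": 0,"ty": 0,"tz": 0,"wx": 0,"wy": 0,"wz": 0},
  {"hand": 1,"tx": 0,"ty": 0,"tz": 0,"wx": 0,"wy": 0,"wz": 0},
  {"hand": 1,"tx": 0,"ty": 0,"tz": 0,"wx": 0,"wy": 0,"wz": 0},
])

```text
time: 11.4
tool_pos: [530.6, 159.6, 117.6]
tcp_rot: [3.14, -0.002, 0.584]
contact_force: [-4.4, -1.2, 16.6]
grip_width: 11.2
```

```bash
python3 go.py 530 159.55 117.6;  python3 - <<'E'
from h import *
a=capture("side")[:,:,::-1]; cv2.imwrite("pics/s8.png",a)
cv2.imwrite("pics/m8.png",np.hstack([cv2.resize(a[150:210,225:285],(400,400),interpolation=cv2.INTER_CUBIC),cv2.resize(a,(400,400))]))
E
```

```text
t 11.4 pos [530.61 159.61 117.64] rpy deg [ 1.7993e+02 -1.3000e-01  3.3480e+01] F [-4.4 -1.2 16.6] w 11.2 M [-0.09  0.6   0.01]
shares total (tx,ty,tz) [-0.014 -0.007  0.001]
```

View pics/m8.png

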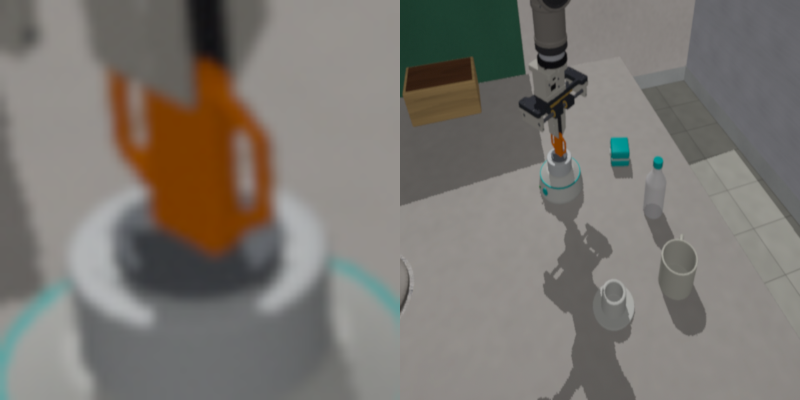

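```bash
python3 -c "
from plant import *
print(close_job())"
```

```text
the job is handed in; nothing more can be done
None
```

The beater is out of its stand, meshed with the cross slot and pressed home against the spring. I handed the job in at about 11.5 s with the gripper still holding it.

- **Grip:** I closed gently across the 12 mm spine. The grip force is fixed at half the gripper's maximum, about 30 N. The gripper read about 11.3 mm and stayed there, so I saw no sign of slipping.
- **Insertion:** I turned the beater to a yaw of 33.5° over the slot. The splines went in with no resistance, and the spring then pushed back with about 3.5 to 6 N over the last 6 mm.
- **Seating:** The tool stopped at z = 117.64 mm, against about 117.65 expected for a flush flange. Further pressing only raised the force, from 6 to 11 to 17 N. The last side picture shows the flange on the socket and the bottle, case and mug where they were.

**Disagreements:**
- The two cameras differed by about 3 mm on the slot position. I used the beater's own position in the side picture to settle it.
- At the end there was a small sideways load: about 4.6 N, 0.6 N m, and 0.13° of tilt. I left it alone.
- The plunger's travel could not be read directly, so I judged it from the height and the force.

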